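# Lock the cutlery caddy to its counter mount with the pin

## Task

Slide the white cutlery caddy along its dark counter mount until its pin hole is midway between the two green dots on the mount, keeping it flat and straight on the mount, and let go of it. Then take the red-headed locking pin from its stand and push it down through the caddy's hole and on into the mount, until its head sits fully home on the caddy, and let go. The mount's own hole is hidden beneath the caddy, a little off the spot between the dots, so feel for it with light presses, never forcing the pin, and leave the tumbler, soap bottle and bowl alone.

Things in the scene. Friction and masses are not known exactly. Their poses are not given: they have to be found in the camera images.
- foot_socket (a point): Point on the mount's top face midway between its two green dots (14 mm wide, 55 mm either side along the mount's x). The mount's real hole, 16 mm across and right through, in a brass bush under the caddy, has its axis 8 mm from this point, in an unknown direction that differs each time; it does not move, and at most a sliver of it shows through the caddy's hole. Around it is flat, level with the mount's top.
- foot: The fixed mount: dark steel slab 30 mm high on the counter, 130 mm along its x, from 105 mm behind to 140 mm ahead of the dots along its y. Origin on its underside, 30 mm below foot_socket; z up.
- caddy_hole (a point): Centre of the caddy's round 16 mm through hole, at the top face of its 10 mm thick plate, so 40 mm above the counter; z up. Small green dots 32 mm either side of it along x. At the start it lies 30 to 60 mm from foot_socket, towards the mount's -y, and must be slid towards +y. Moving the held pin sideways while it stands in this hole drags the caddy along.
- caddy: Loose white plastic cutlery caddy, 0.3 to 0.5 kg, sits flat on the mount and slides when pushed with 5 to 15 N (grip it firmly). Origin on the underside, below the hole. Plate 84 mm along x, from 32 mm behind to 126 mm ahead of the hole along +y. Open basket 84 x 82 mm, rim 55 mm above the underside, its centre 85 mm from the hole along +y. Its y starts nearly along the mount's +y.
- caddy_grip (a point): Grip centre of the blade that rises out of the middle of the basket: 12 mm thick along the caddy's x, 44 mm long along y, its top 17 mm above this point. This point is 85 mm along +y and 73 mm above caddy_hole (83 mm above the caddy's underside).
- pin_grip (a point): Centre of the pin's red head, a square block 22 x 22 mm (sides along its x and y), 50 mm tall. Starts 69 mm above the counter, the pin upright in its stand, z up.
- pin: The locking pin, 100 g; origin at its tip. Below the red head is a steel shank of 14 mm diameter, 36 mm long, whose last 6 mm taper to a flat tip 8 mm across. The tip begins to drop into a hole when within 4 mm of its axis and goes right in when within 1 mm. Pressing it on the caddy or the mount with more than 60 N counts as forcing it.
- pin_collar (a point): Centre of the underside of the pin's head, 25 mm below pin_grip; it rests on the caddy's plate when the pin is home.
- pin_tip (a point): Centre of the pin's flat lower end, 36 mm below pin_collar, 61 mm below pin_grip.
- stand: Fixed pale wooden block 60 x 60 x 36 mm with a 16 mm blind hole, 28 mm deep, that holds the pin upright; origin at the centre of its underside. The pin's shank shows 8 mm above it.
- tumbler: Magenta plastic tumbler, 76 mm across, 110 mm tall; origin under its centre. To be left alone.
- soap: Green soap bottle, 60 mm across, 170 mm tall; origin under its centre. To be left alone.
- bowl: White bowl, 120 mm across, 50 mm tall; origin under its centre. To be left alone.
There are look-alikes about, which are no part of the job. There is more than one size of the pin; the job needs the larger. There is more than one size of the caddy; the one meant has the size given above.

How it is judged:
By the outcome, as a careful person would: the job done as asked, in the order asked, and still so for the second after the job is handed in, with the robot touching nothing.
It also fails if it takes over 72 s, if anything falls off the work surface, if the arm or the gripper's body presses on something with over 40 N, if the wrist force passes 120 N, or if a joint passes its speed limit or range.

## Robot

A 6-joint arm with a two-finger parallel gripper is mounted at the origin on the work surface. World frame = base frame: x ahead of the robot, y to its left, z up, the work surface at z = 0. Lengths are in mm, angles in rad, forces in N, time in s.
With the tool pointing down it reaches from about 425 to 1125 mm from the base axis. Payload 14.9 kg.
Tool frame: the origin (TCP) lies at the very end of the fingers, on their centre line; the grasp point (between the pads) lies 19 mm behind it; z points along the fingers, y is the line along which they close (so a half turn about z gives the same grasp; the last joint's range is limited). The gripper opens to 91 mm and grips with 3 to 60 N. Pads are 32 mm wide; open, the fingers measure 118 mm over their backs; the gripper's body (76 mm by 178 mm) begins 60 mm behind the grasp point.
Start: joints at [1.176, 0.379, 1.734, -0, 1.028, -0.033], TCP at [247.779, 654.694, 213.932] pointing down, gripper open.
Joint ranges: [-2.77, 2.77], [-0.74, 2.19], [0, 2.66], [-1.06, 4.2], [0.31, 2.87], [-3.08, 3.08]. Speed limits (rad/s): [1.89, 1.89, 2.39, 3.14, 3.14, 3.14].

## Interface

Orientations are given as a unit quaternion [w, x, y, z].
In Python, from rig import env gives the robot as it stands.
- The arm moves only by the tool play_rows, never from a script. Its argument "motion" is a list of rows, each a list of 6 numbers: the shift along the tool's x, y, z in m, then the turn, a rotation vector about the tool's x, y, z in degrees. A call has 1 to 10 rows; each row shifts and turns the commanded pose from where the row before left it, along the tool's axes as they then stand; what a row does not reach is not made up. A row lasts 1/10 s, in which the tool goes at most 50 mm and 8.59 degrees, less where a joint would pass 70% of its speed; a pose out of reach is approached as far as the arm can. A call with a gripper value outside its range is refused whole. "gripper" is the closure, from -1 (fully open) to 1 (shut), set as the call begins (left out, the last holds). The fingers move at their own pace and stop on an object; "force" is the grip in N (left out, the last holds). Time passes only in rows, so rows that do not move let the fingers close. It gives the time, the measured TCP pose, the force, the opening and the grip force at its end, in the units of the state.
- env.get_obs(): the state, without advancing time (a new reading comes with each control period).
- env.capture(name): name is "scene" or "top"; returns a dict with "pixels" (400x640x3 uint8, blue, green, red), "range_z" (400x640 float32, mm along the optical axis (not along the pixel's ray), 0 where there is no reading), "fx", "fy", "cx", "cy" (pixels), "cam_to_world" (4x4, takes a point from camera to world coordinates). Camera axes: x right, y down, z forward; pixel columns grow to the right and rows downward; lengths in mm; the calibration is good to about 2 mm. A picture is of the moment at which its call begins.
- env.close_job(): hands the job in; it is judged then, once.
The state is a dict: "clock": time; "joint_positions": joint angles; "qvel": joint speeds; "effort": joint torques, N m; "ee_pos": TCP position; "ee_rot": TCP orientation; "wrist_force": force on the tool from outside, world axes, zero at the start; "wrist_torque": the same for the moment, N m; "gripper_width": opening from 0.0 (shut) to 1.0 (fully open); "finger_force": force on a finger pad.
Only numpy, scipy, OpenCV 4.12 (cv2) and the standard library are available. Lean on these libraries where they do the work, as an engineer would, in place of code of your own. Each camera call takes 0.05 s, during which the arm holds its last target. There are 200 camera calls.

## Working session

There is one attempt and no reset: what is moved stays moved. The work goes in short steps, Python scripts to look and compute and a tool call to move; the robot and the scene stay as the last step left them, time stands still between calls to the robot, and variables do not carry over. Pictures are saved under pics/ and viewed, at most 10 in all, crops included, and the job is handed in when it is done.

Besides the shell and the picture viewer there is one more tool, called after "Request:" as name(argument=value, ...) on one line, values as JSON. play_rows: Moves the arm, as the interface text tells. Its arguments: {"type":"object","properties":{"motion":{"type":"array"},"gripper":{"type":"number"},"force":{"type":"number"}},"required":["motion"]}

```bash
mkdir -p pics; ls; cat > h.py <<'E'
import numpy as np,cv2
from rig import env
def cast(c,u,v,z):
    T=np.array(c["cam_to_world"]);d=T[:3,:3]@np.array([(u-c["cx"])/c["fx"],(v-c["cy"])/c["fy"],1]);o=T[:3,3]
    return o+d*(z-o[2])/d[2]
def cloud(c):
    T=np.array(c["cam_to_world"]);Z=c["range_z"];v,u=np.indices(Z.shape)
    P=np.stack([(u-c["cx"])/c["fx"]*Z,(v-c["cy"])/c["fy"]*Z,Z],-1)
    return P@T[:3,:3].T+T[:3,3]
def blobs(c,lo,hi,amin=4):
    m=cv2.inRange(cv2.cvtColor(c["pixels"],cv2.COLOR_BGR2HSV),lo,hi)
    n,l,s,ce=cv2.connectedComponentsWithStats(m)
    return [(ce[i],s[i]) for i in range(1,n) if s[i][4]>=amin]
E
python3 - <<'E'
from h import *
o=env.get_obs();print({k:np.round(v,3).tolist() for k,v in o.items()})
for n in("top","scene"):
    c=env.capture(n);cv2.imwrite(f"pics/{n}0.png",c["pixels"]);print(n,c["fx"],c["cx"],c["cy"],np.round(c["cam_to_world"],3).tolist())
    P=cloud(c)
    for nm,lo,hi in(("green",(40,80,40),(85,255,255)),("red",(0,120,60),(8,255,255)),("red2",(172,120,60),(180,255,255))):
        for ce,s in blobs(c,lo,hi):
            u,v=ce.round().astype(int);print(nm,ce.round(1),s[:5],P[v,u].round(0))
E
```

```text
pics
{'clock': 0.0, 'joint_positions': [1.176, 0.379, 1.735, -0.0, 1.028, -0.033], 'qvel': [-0.001, 0.001, 0.001, 0.001, -0.002, 0.001], 'effort': [-0.002, -76.371, -43.438, 0.065, 0.042, -0.0], 'ee_pos': [247.642, 654.319, 213.297], 'ee_rot': [-0.0, 0.18, 0.984, -0.001], 'wrist_force': [-0.157, 0.086, -0.295], 'wrist_torque': [-0.007, -0.016, -0.004], 'finger_force': 0.0, 'gripper_width': 0.997}
top 457.85674035271904 323.00478623688997 204.7545599581294 [[0.002, -0.993, 0.119, 382.243], [-1.0, -0.004, -0.018, 39.608], [0.018, -0.119, -0.993, 1236.165], [0.0, 0.0, 0.0, 1.0]]
green [212.  136.1] [207 127  12  20 147] [685. 295. 129.]
green [196.4 138.4] [196 136   2   7   9] [684. 338. 113.]
green [316.7 168.1] [314 166   6   5  21] [626.  35.  29.]
green [333.7 181.5] [332 180   4   4  14] [587. -11.  37.]
green [327.5 204.7] [326 203   4   4  14] [525.   5.  40.]
green [308.1 208.5] [306 206   6   6  27] [517.  58.  34.]
green [356.6 274.7] [354 272   6   6  29] [342. -72.  21.]
green [365.3 308.5] [363 306   6   6  30] [257. -93.  16.]
green [354.6 368.2] [350 360  10  17  43] [10
[... 995 characters left out ...]
[211  77   4   3   5] [ 89. -90. 266.]
green [217.5  81.7] [216  81   4   2   6] [ 47. -65. 235.]
green [240.2 131.4] [ 204   91   79   69 3153] [100. -35.  88.]
green [242.1 179.4] [240 178   5   4  17] [254. -94.  17.]
green [454.5 205.7] [ 439  178   32   53 1106] [706. 292.  83.]
green [260.2 193.1] [258 191   6   5  21] [341. -72.  15.]
green [329.8 208.4] [329 208   3   2   5] [511.  58.  31.]
green [315.  214.3] [313 213   5   4  14] [524.   7.  41.]
green [321.1 230.9] [319 230   5   3  14] [587. -10.  41.]
green [345.  237.2] [342 235   7   6  33] [625.  34.  33.]
red [217.9 254.3] [207 237  22  35 350] [ 595. -256.   95.]
red2 [318.5 268.5] [316 266   6   6   6] [ 741. -101.  110.]
```

View pics/top0.png

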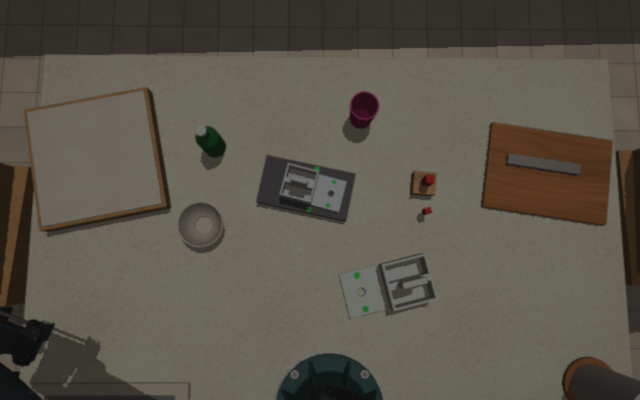

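View pics/scene0.png

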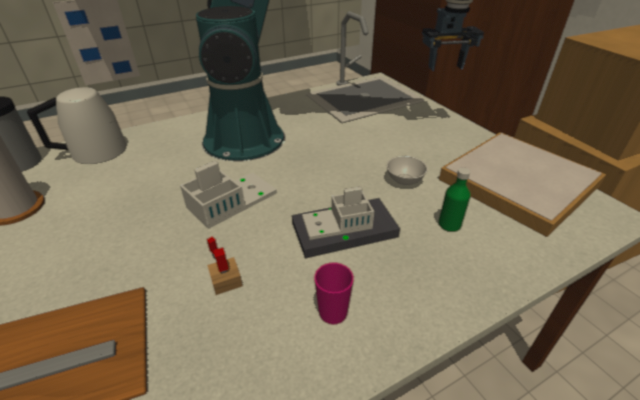

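```bash
python3 - <<'E'
from h import *
for n,F,C in(("top",[(316.7,168.1),(308.1,208.5)],[(333.7,181.5),(327.5,204.7)]),("scene",[(345,237.2),(329.8,208.4)],[(321.1,230.9),(315,214.3)])):
    c=env.capture(n)
    for pts,z in((F,30),(C,40)):
        a,b=[cast(c,*p,z) for p in pts];d=a-b;m=(a+b)/2
        print(n,z,m.round(1),np.linalg.norm(d).round(1),np.degrees(np.arctan2(d[1],d[0])).round(2))
    P=cloud(c)
    hs=cv2.cvtColor(c["pixels"],cv2.COLOR_BGR2HSV);red=((hs[...,0]<8)|(hs[...,0]>172))&(hs[...,1]>120)
    for lo in(88,60):
        q=red&(abs(P[...,2]-(94 if lo==88 else 70))<5)&(P[...,1]<-230)&(P[...,1]>-280)&((P[...,0]>550) if lo==88 else (P[...,0]<545))
        if q.sum()>5: print("pin",lo,q.sum(),P[q].mean(0).round(1),cv2.minAreaRect(P[q][:,:2].astype(np.float32)))
    # blade top z~130
    q=(abs(P[...,2]-140)<8)&(P[...,0]>480)&(P[...,0]<640)&(P[...,1]>40)&(P[...,1]<200)
    print("blade",q.sum(),P[q].mean(0).round(1) if q.any() else 0)
    for box in((440,680,-150,200),):
        q=(P[...,2]>20)&(P[...,0]>440)&(P[...,0]<680)&(P[...,1]>-150)&(P[...,1]<260);h,e=np.histogram(P[q][:,2],range(20,240,5));print(list(zip(e[:-1],h)))
E
```

```text
top 30 [571.   46.5  30. ] 111.2 -11.61
top 40 [556.6  -1.6  40. ] 64.1 -14.81
pin 88 63 [ 587.3 -251.6   93.9] ((587.6932983398438, -251.08834838867188), (20.118534088134766, 20.77548599243164), 81.32627868652344)
pin 60 13 [ 511.1 -251.8   67.1] ((510.176513671875, -251.61143493652344), (14.950305938720703, 11.004609107971191), 26.347646713256836)
blade 15 [577.1  79.3 133.6]
[(np.int64(20), np.int64(44)), (np.int64(25), np.int64(1025)), (np.int64(30), np.int64(1323)), (np.int64(35), np.int64(604)), (np.int64(40), np.int64(796)), (np.int64(45), np.int64(62)), (np.int64(50), np.int64(30)), (np.int64(55), np.int64(35)), (np.int64(60), np.int64(27)), (np.int64(65), np.int64(33)), (np.int64(70), np.int64(32)), (np.int64(75), np.int64(35)), (np.int64(80), np.int64(127)), (np.int64(85), np.int64(161)), (np.int64(90), np.int64(10)), (np.int64(95), np.int64(5)), (np.int64(100), np.int64(3)), (np.int64(105), np.int64(7)), (np.int64(110), np.int64(6)), (np.int64(115), np.int64(6)), (np.int64(120), np.int64(6)), (np.int64(125), np.int64(53)), (np.int64(130), np.int64(32)), (np.int64(135), np.
[... 1574 characters left out ...]
4(34)), (np.int64(120), np.int64(28)), (np.int64(125), np.int64(43)), (np.int64(130), np.int64(39)), (np.int64(135), np.int64(0)), (np.int64(140), np.int64(0)), (np.int64(145), np.int64(0)), (np.int64(150), np.int64(0)), (np.int64(155), np.int64(0)), (np.int64(160), np.int64(0)), (np.int64(165), np.int64(0)), (np.int64(170), np.int64(0)), (np.int64(175), np.int64(0)), (np.int64(180), np.int64(0)), (np.int64(185), np.int64(0)), (np.int64(190), np.int64(0)), (np.int64(195), np.int64(0)), (np.int64(200), np.int64(0)), (np.int64(205), np.int64(0)), (np.int64(210), np.int64(0)), (np.int64(215), np.int64(0)), (np.int64(220), np.int64(0)), (np.int64(225), np.int64(0)), (np.int64(230), np.int64(0))]
```

The target caddy sits on the dark mount (hole at top-view pixel (331,193), mount dots at (317,168) and (308,208)). The free-standing caddy at (385,287) has its dots 88 mm apart, so it is the look-alike. The large pin is in the stand at (430,179), and the small one at (428,210) is the other look-alike.

Request:
play_rows(motion=[[0,0,0,0,0,8.4],[0,0,0,0,0,8.4],[0,0,0,0,0,8.4],[0,0,0,0,0,8.4],[0,0,0,0,0,8.4],[0,0,0,0,0,8.4],[0,0,0,0,0,8.4],[0,0,0,0,0,8.4],[0,0,0,0,0,8.4],[0,0,0,0,0,8.4]], gripper=-1, force=50)

```text
clock: 1.2
ee_pos: [247.7, 654.6, 213.7]
ee_rot: [0.0, 0.794, 0.608, -0.0]
wrist_force: [0.1, 0.8, -0.2]
gripper_width: 1.002
finger_force: 0.0
```

```bash
cat >> h.py <<'E'
def R():
    from scipy.spatial.transform import Rotation as Ro
    w,x,y,z=env.get_obs()["ee_rot"];return Ro.from_quat([x,y,z,w]).as_matrix()
def yaw(): return np.degrees(np.arctan2(*R()[[1,0],1]))
def go(x,y,z): # tool-frame shift in m to target from measured
    o=env.get_obs();d=np.array([x,y,z])-o["ee_pos"];print("pos",np.round(o["ee_pos"],1),"yaw",yaw().round(2),"shift",(R().T@d/1000).round(4),"F",np.round(o["wrist_force"],1),"grip",round(float(o["finger_force"]),1),round(float(o["gripper_width"]),3),"t",o["clock"])
def dots(c):
    """mount and caddy dot pairs near the mount"""
    out={}
    B=[b[0] for b in blobs(c,(40,80,40),(85,255,255),3)]
    for nm,z in(("mount",30),("caddy",40)):
        W=[cast(c,*b,z) for b in B];W=[w for w in W if 480<w[0]<670 and -60<w[1]<110]
        best=None;L=110 if nm=="mount" else 64
        for i in range(len(W)):
            for j in range(len(W)):
                d=W[i]-W[j];l=np.linalg.norm(d)
                if d[0]>0 and abs(l-L)<7 and (best is None or abs(l-L)<best[0]): best=(abs(l-L),((W[i]+W[j])/2)[:2].round(1),l.round(1),np.degrees(np.arctan2(d[1],d[0])).round(2))
        out[nm]=best and best[1:]
    return out
E
python3 - <<'E'
from h import *
go(578,81,200)
c=env.capture("top");print(dots(c))
P=cloud(c);h=cv2.cvtColor(c["pixels"],cv2.COLOR_BGR2HSV)
m=((P[...,2]>22)&(P[...,0]>450)&(P[...,0]<680)&(P[...,1]>-110)&(P[...,1]<220)).astype(np.uint8)
ct=max(cv2.findContours(m,0,1)[0],key=cv2.contourArea)[:,0]
w=np.float32([cast(c,u,v,30)[:2] for u,v in ct]);print(cv2.minAreaRect(w))
E
```

```text
pos [247.7 654.6 213.7] yaw -15.08 shift [-0.4679  0.4681  0.0139] F [ 0.1  0.8 -0.2] grip 0.0 1.002 t 1.2
{'mount': (array([571. ,  46.5]), np.float64(111.2), np.float64(-11.62)), 'caddy': (array([556.6,  -1.6]), np.float64(64.1), np.float64(-14.83))}
((574.0596923828125, 62.963340759277344), (244.93350219726562, 131.0745086669922), 78.2293930053711)
```

Request:
play_rows(motion=[[-0.02,0.02,0,0,0,0],[-0.032,0.032,0,0,0,0],[-0.032,0.032,0,0,0,0],[-0.032,0.032,0,0,0,0],[-0.032,0.032,0,0,0,0],[-0.032,0.032,0,0,0,0],[-0.032,0.032,0,0,0,0],[-0.032,0.032,0,0,0,0],[-0.032,0.032,0,0,0,0],[-0.032,0.032,0,0,0,0]])

```text
clock: 2.25
ee_pos: [468.0, 276.8, 214.1]
ee_rot: [0.0, 0.791, 0.612, 0.0]
wrist_force: [0.6, -0.7, 0.2]
gripper_width: 0.997
finger_force: 0.0
```

Request:
play_rows(motion=[[-0.032,0.032,0,0,0,0],[-0.032,0.032,0.005,0,0,0],[-0.032,0.032,0.005,0,0,0],[-0.032,0.032,0.005,0,0,0],[-0.02,0.02,0,0,0,0],[-0.012,0.012,0,0,0,0],[0,0,0,0,0,0]])

```text
clock: 2.95
ee_pos: [582.1, 81.9, 198.9]
ee_rot: [0.0, 0.792, 0.611, 0.0]
wrist_force: [0.2, 1.3, 0.1]
gripper_width: 1.001
finger_force: 0.0
```

```bash
python3 - <<'E'
from h import *
go(578,81,94)
E
```

```text
pos [582.1  81.9 198.9] yaw -14.73 shift [-0.0019 -0.0037  0.1049] F [0.2 1.3 0.1] grip 0.0 1.001 t 2.95
```

Request:
play_rows(motion=[[-0.002,-0.004,0.01,0,0,0],[0,0,0.02,0,0,0],[0,0,0.02,0,0,0],[0,0,0.02,0,0,0],[0,0,0.02,0,0,0],[0,0,0.01,0,0,0],[0,0,0.004,0,0,0],[0,0,0,0,0,0]])

```text
clock: 3.75
ee_pos: [576.6, 82.7, 94.8]
ee_rot: [-0.0, 0.792, 0.611, -0.0]
wrist_force: [-0.0, -0.3, 0.5]
gripper_width: 0.996
finger_force: 0.0
```

Request:
play_rows(motion=[[0,0,0,0,0,0],[0,0,0,0,0,0],[0,0,0,0,0,0],[0,0,0,0,0,0],[0,0,0,0,0,0],[0,0,0,0,0,0],[0,0,0,0,0,0],[0,0,0,0,0,0]], gripper=1, force=50)

```text
clock: 4.55
ee_pos: [577.0, 82.1, 94.9]
ee_rot: [-0.0, 0.792, 0.611, -0.0]
wrist_force: [-0.2, 0.7, 0.3]
gripper_width: 0.33
finger_force: 0.0
```

```bash
python3 - <<'E'
from h import *
go(578,81,94)
for n in("top","scene"): c=env.capture(n);print(dots(c));cv2.imwrite(f"pics/{n}1.png",c["pixels"])
E
```

```text
pos [577.   82.1  94.9] yaw -14.73 shift [-0.0009  0.0012  0.0009] F [-0.2  0.7  0.3] grip 0.0 0.33 t 4.55
{'mount': (array([561.3,  87. ]), np.float64(110.0), np.float64(-13.96)), 'caddy': (array([502.2,  58.6]), np.float64(64.2), np.float64(-51.78))}
{'mount': (array([568.4,  23.7]), np.float64(112.6), np.float64(11.98)), 'caddy': (array([554.7,  -1.3]), np.float64(64.0), np.float64(-14.36))}
```

Fingers are still closing.

Request:
play_rows(motion=[[0,0,0,0,0,0],[0,0,0,0,0,0],[0,0,0,0,0,0],[0,0,0,0,0,0],[0,0,0,0,0,0]])

```text
clock: 5.15
ee_pos: [576.8, 82.1, 94.7]
ee_rot: [-0.0, 0.792, 0.611, -0.0]
wrist_force: [-0.1, -0.2, -4.2]
gripper_width: 0.128
finger_force: 50.0
```

```bash
python3 - <<'E'
from h import *
go(578,81,94)
c=env.capture("scene");print(dots(c))
cv2.imwrite("pics/s2.png",cv2.resize(c["pixels"][130:290,220:470],None,fx=3,fy=3))
E
```

```text
pos [576.8  82.1  94.7] yaw -14.73 shift [-0.0008  0.0015  0.0007] F [-0.1 -0.2 -4.2] grip 50.0 0.128 t 5.15
{'mount': (array([567.3,  24.1]), np.float64(115.2), np.float64(11.44)), 'caddy': (array([552.8,  -0.8]), np.float64(65.0), np.float64(-14.32))}
```

View pics/s2.png

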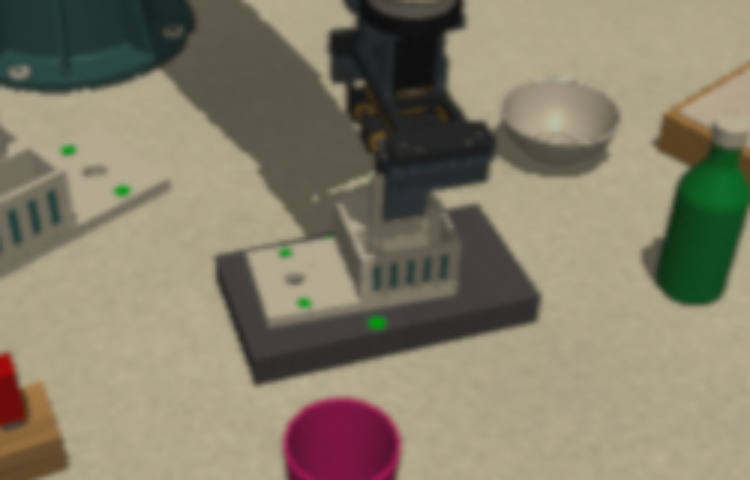

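The blade is gripped inside the basket (opening 11.6 mm) and the caddy lies flat. The near mount dot is visible at (377,323) in the crop. Next I slide the caddy.

Request:
play_rows(motion=[[0.003,0,0,0,0,-0.3],[0.005,0,0,0,0,-0.3],[0.005,0,0,0,0,-0.3],[0.005,0,0,0,0,-0.3],[0.005,0,0,0,0,-0.3],[0.005,0,0,0,0,-0.3],[0.006,0,0,0,0,-0.3],[0.006,0,0,0,0,-0.3],[0.005,0,0,0,0,-0.3],[0.003,0,0,0,0,-0.3]])

```text
clock: 6.2
ee_pos: [588.2, 129.4, 94.9]
ee_rot: [-0.0, 0.775, 0.631, -0.0]
wrist_force: [-0.3, 0.4, -4.3]
gripper_width: 0.129
finger_force: 50.0
```

Request:
play_rows(motion=[[0,0,0,0,0,0],[0,0,0,0,0,0]])

```text
clock: 6.4
ee_pos: [588.0, 128.8, 94.9]
ee_rot: [-0.0, 0.776, 0.631, -0.0]
wrist_force: [-0.1, -1.0, -3.5]
gripper_width: 0.132
finger_force: 50.0
```

```bash
python3 - <<'E'
from h import *
go(588.5,130.3,94)
for n in("top","scene"):
    c=env.capture(n);print(n,dots(c))
    for b,s in blobs(c,(40,80,40),(85,255,255),3):
        w=cast(c,*b,35)
        if 480<w[0]<660 and -60<w[1]<150: print(b.round(1),s[4],cast(c,*b,30).round(1),cast(c,*b,40).round(1))
E
```

```text
pos [588.  128.8  94.9] yaw -11.73 shift [0.0015 0.0002 0.0009] F [-0.1 -1.  -3.5] grip 50.0 0.132 t 6.4
top {'mount': (array([556.2,  74.2]), np.float64(109.9), np.float64(11.58)), 'caddy': (array([518.5,  69.7]), np.float64(64.5), np.float64(32.35))}
[281.  155.7] 3 [658.9 131.3  30. ] [656.6 130.5  40. ]
[298.2 155. ] 5 [661.   85.2  30. ] [658.7  84.8  40. ]
[288.2 157. ] 4 [655.3 111.8  30. ] [653.1 111.2  40. ]
[297.  161.7] 26 [642.8  88.1  30. ] [640.6  87.7  40. ]
[282. 167.] 3 [628.  128.2  30. ] [625.9 127.5  40. ]
[316.4 168.6] 28 [624.   36.3  30. ] [622.   36.3  40. ]
[284.3 172.3] 3 [613.5 121.8  30. ] [611.6 121.1  40. ]
[298.  173.7] 3 [610.1  85.3  30. ] [608.2  84.9  40. ]
[300.7 175. ] 3 [606.5  78.1  30. ] [604.6  77.8  40. ]
[315.6 176.4] 13 [603.   38.2  30. ] [601.1  38.2  40. ]
[276.  181.7] 3 [588.1 143.7  30. ] [586.4 142.8  40. ]
[285. 190.] 4 [565.8 119.4  30. ] [564.3 118.8  40. ]
[297.3 189. ] 3 [568.6  86.7  30. ] [567.1  86.3  40. ]
[284.6 199.7] 11 [539.7 120.1  30. ] [538.4 119.4  40. ]
[297. 197.] 3 [547.1  87.4  30. ] [545.8  87.   40. ]
[310.8 19
[... 282 characters left out ...]
 3 [512.3 121.4  30. ] [511.2 120.8  40. ]
[278.8 211.2] 4 [508.9 135.3  30. ] [507.8 134.5  40. ]
[306.  213.8] 5 [502.4  63.2  30. ] [501.4  63.   40. ]
[279.  214.3] 3 [500.7 134.5  30. ] [499.7 133.7  40. ]
[285.  216.3] 3 [495.4 118.6  30. ] [494.5 117.9  40. ]
[310.  217.7] 3 [492.2  52.6  30. ] [491.2  52.5  40. ]
[308.6 220. ] 5 [486.   56.2  30. ] [485.1  56.1  40. ]
[300.  221.7] 3 [481.5  78.9  30. ] [480.6  78.6  40. ]
scene {'mount': (array([571.6,  46.7]), np.float64(106.1), np.float64(-12.35)), 'caddy': None}
[331.6 210.1] 27 [519.8  58.1  30. ] [530.2  52.   40. ]
[341.1 227.9] 14 [590.8  44.2  30. ] [600.   38.3  40. ]
[345.  237.2] 33 [623.4  35.4  30. ] [632.2  29.6  40. ]
```

Request:
play_rows(motion=[[0.001,0,0,0,0,0],[0.0012,0,0,0,0,0],[0,0,0,0,0,0],[0,0,0,0,0,0],[0,0,0,0,0,0]])

```text
clock: 7.0
ee_pos: [588.6, 131.0, 94.9]
ee_rot: [-0.0, 0.776, 0.631, -0.0]
wrist_force: [-0.1, 0.5, -4.3]
gripper_width: 0.128
finger_force: 50.0
```

Request:
play_rows(motion=[[0,0,0,0,0,0],[0,0,0,0,0,0],[0,0,0,0,0,0],[0,0,0,0,0,0],[0,0,0,0,0,0],[0,0,0,0,0,0],[0,0,0,0,0,0]], gripper=-1)

```text
clock: 7.7
ee_pos: [588.6, 131.0, 94.9]
ee_rot: [0.0, 0.776, 0.631, 0.0]
wrist_force: [0.1, 0.5, 0.4]
gripper_width: 0.712
finger_force: 0.0
```

Request:
play_rows(motion=[[0,0,-0.01,0,0,0],[0,0,-0.03,0,0,0],[0,0,-0.04,0,0,0],[0,0,-0.02,0,0,0],[-0.03,0,0,0,0,0],[-0.04,0,0,0,0,0],[-0.04,0,0,0,0,0],[-0.04,0,0,0,0,0],[-0.04,0,0,0,0,0],[-0.04,0,0,0,0,0]])

```text
clock: 8.7
ee_pos: [541.4, -95.7, 195.8]
ee_rot: [0.0, 0.776, 0.631, 0.0]
wrist_force: [0.4, -0.6, -0.5]
gripper_width: 1.001
finger_force: 0.0
```

```bash
python3 - <<'E'
from h import *
go(588.5,-252,150)
for n in("top","scene"):
    c=env.capture(n);print(n,dots(c))
    for b,s in blobs(c,(40,80,40),(85,255,255),8):
        w=cast(c,*b,35)
        if 480<w[0]<660 and -60<w[1]<150: print(b.round(1),s[4],cast(c,*b,30).round(1),cast(c,*b,40).round(1))
    P=cloud(c);hs=cv2.cvtColor(c["pixels"],cv2.COLOR_BGR2HSV);red=((hs[...,0]<8)|(hs[...,0]>172))&(hs[...,1]>120)
    q=(abs(P[...,2]-94)<3)&red&(P[...,1]<-230)&(P[...,1]>-280)
    ct=np.argwhere(q)[:,::-1]; w=np.float32([cast(c,u,v,94)[:2] for u,v in ct])
    if len(w)>5: print("pin",w.mean(0),cv2.minAreaRect(w))
    q=(abs(P[...,2]-36)<3)&(P[...,1]<-190)&(P[...,1]>-310)&(abs(P[...,0]-588)<60)
    if q.any():print("stand",cv2.minAreaRect(P[q][:,:2].astype(np.float32)))
    cv2.imwrite(f"pics/{n}3.png",cv2.resize(c["pixels"][140:260,240:440],None,fx=4,fy=4))
E
```

```text
pos [541.4 -95.7 195.8] yaw -11.72 shift [-0.1435  0.0779  0.0459] F [ 0.4 -0.6 -0.5] grip 0.0 1.001 t 8.7
top {'mount': (array([570.3,  47.3]), np.float64(109.7), np.float64(-11.58)), 'caddy': (array([570.3,  47. ]), np.float64(63.3), np.float64(-11.85))}
[316.4 168.6] 28 [624.   36.3  30. ] [622.   36.3  40. ]
[314.8 176.3] 12 [603.1  40.5  30. ] [601.2  40.5  40. ]
[309.7 199.5] 14 [540.6  53.6  30. ] [539.3  53.5  40. ]
[307.9 208.5] 29 [516.6  58.3  30. ] [515.4  58.1  40. ]
stand ((597.7160034179688, -283.00665283203125), (0.9080979824066162, 35.83451461791992), 87.94587707519531)
scene {'mount': (array([572.1,  47.4]), np.float64(105.9), np.float64(-12.99)), 'caddy': (array([565.3,  47.1]), np.float64(69.9), np.float64(-10.07))}
[332.2 210.1] 24 [520.6  59.3  30. ] [530.9  53.2  40. ]
[342.  227.5] 16 [590.5  46.9  30. ] [599.7  40.9  40. ]
[345.1 237.2] 34 [623.7  35.5  30. ] [632.4  29.7  40. ]
pin [ 589.4594  -253.23343] ((589.8173828125, -252.7474822998047), (20.166013717651367, 24.844833374023438), 84.8592529296875)
stand ((588.3543090820312, -251.8569793701172), (59.85790252685547, 63.406288146972656), 85.05144500732422)
```

View pics/top3.png

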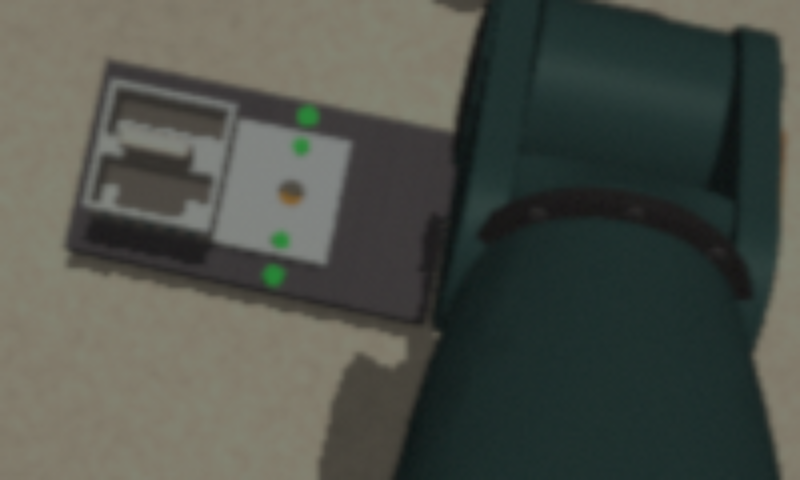

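```bash
python3 - <<'E'
from h import *
out=[]
for n,u,v in(("top",312,188),("scene",337,219)):
    c=env.capture(n);p=c["pixels"][v-9:v+10,u-9:u+10];out.append(cv2.resize(p,(380,380),interpolation=cv2.INTER_NEAREST))
    print(n);print(c["pixels"][v-4:v+5,u-5:u+6].tolist() if 0 else '')
    # projected circle centre of caddy hole at z 40,30
    T=np.linalg.inv(c["cam_to_world"])
    for z in(40,30):
        for d in((0,0),(8,0),(-8,0),(0,8),(0,-8)):
            q=T@np.array([570.3+d[0],47.2+d[1],z,1]);print(z,d,(q[0]/q[2]*c["fx"]+c["cx"]-u+9.5)*20//1,(q[1]/q[2]*c["fy"]+c["cy"]-v+9.5)*20//1)
cv2.imwrite("pics/hole.png",cv2.convertScaleAbs(np.hstack(out),alpha=1.3))
E
```

```text
top

40 (0, 0) 193.0 187.0
40 (8, 0) 193.0 127.0
40 (-8, 0) 192.0 247.0
40 (0, 8) 132.0 186.0
40 (0, -8) 253.0 187.0
30 (0, 0) 193.0 198.0
30 (8, 0) 193.0 139.0
30 (-8, 0) 193.0 258.0
30 (0, 8) 133.0 198.0
30 (0, -8) 253.0 199.0
scene

40 (0, 0) 210.0 203.0
40 (8, 0) 243.0 241.0
40 (-8, 0) 177.0 166.0
40 (0, 8) 265.0 183.0
40 (0, -8) 155.0 224.0
30 (0, 0) 208.0 263.0
30 (8, 0) 241.0 301.0
30 (-8, 0) 176.0 226.0
30 (0, 8) 263.0 243.0
30 (0, -8) 153.0 284.0
```

View pics/hole.png

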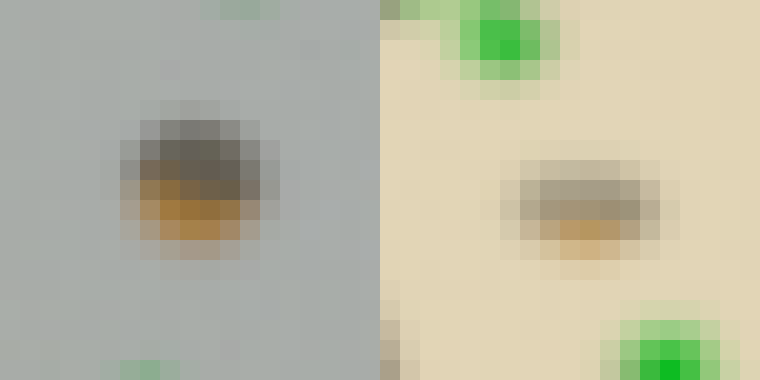

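The caddy dots sit 0.3 mm from the midpoint of the mount dots and are parallel to them. In the hole close-up (top view, left half), brass fills the lower-left and the opening is dark at the upper right. That puts the mount's hole roughly towards world +x, slightly -y. Next, the pin.

Request:
play_rows(motion=[[-0.025,0.014,0,0,0,0],[-0.035,0.02,0,0,0,0],[-0.035,0.02,0.01,0,0,0],[-0.03,0.016,0.02,0,0,0],[-0.0185,0.008,0.01,0,0,-3],[0,0,0,0,0,-3.2],[0,0,0,0,0,0],[0,0,0,0,0,0]], gripper=-0.1, force=45)

```text
clock: 9.7
ee_pos: [589.4, -249.5, 155.2]
ee_rot: [0.0, 0.741, 0.672, 0.0]
wrist_force: [-0.8, -0.6, -1.2]
gripper_width: 0.551
finger_force: 0.0
```

```bash
python3 - <<'E'
from h import *
go(588.5,-252,56)
E
```

```text
pos [ 589.4 -249.5  155.2] yaw -5.56 shift [-0.0026 -0.0007  0.0992] F [-0.8 -0.6 -1.2] grip 0.0 0.551 t 9.7
```

Request:
play_rows(motion=[[-0.0026,-0.0007,0.01,0,0,0],[0,0,0.02,0,0,0],[0,0,0.02,0,0,0],[0,0,0.02,0,0,0],[0,0,0.02,0,0,0],[0,0,0.009,0,0,0],[0,0,0,0,0,0]])

```text
clock: 10.4
ee_pos: [587.4, -252.5, 54.7]
ee_rot: [-0.001, 0.74, 0.672, -0.0]
wrist_force: [-0.4, -0.4, 0.8]
gripper_width: 0.549
finger_force: 0.0
```

Request:
play_rows(motion=[[0,0,0,0,0,0],[0,0,0,0,0,0],[0,0,0,0,0,0],[0,0,0,0,0,0],[0,0,0,0,0,0],[0,0,0,0,0,0],[0,0,0,0,0,0]], gripper=1, force=45)

```text
clock: 11.1
ee_pos: [588.4, -253.2, 56.5]
ee_rot: [0.0, 0.74, 0.672, 0.0]
wrist_force: [-1.7, -0.2, 6.7]
gripper_width: 0.239
finger_force: 45.0
```

```bash
python3 - <<'E'
from h import *
go(588.5,-252,56)
E
```

```text
pos [ 588.4 -253.2   56.5] yaw -5.53 shift [0.0012 0.     0.0005] F [-1.7 -0.2  6.7] grip 45.0 0.239 t 11.1
```

Request:
play_rows(motion=[[0,0,-0.005,0,0,0],[0,0,-0.01,0,0,0],[0,0,-0.02,0,0,0],[0,0,-0.02,0,0,0],[0,0,-0.015,0,0,0],[0.02,-0.003,-0.005,0,0,0],[0.03,-0.005,0,0,0,0],[0.035,-0.006,0,0,0,0],[0.035,-0.006,0,0,0,0],[0.035,-0.006,0,0,0,0]])

```text
clock: 12.1
ee_pos: [576.2, -94.1, 130.8]
ee_rot: [-0.0, 0.74, 0.672, -0.0]
wrist_force: [1.0, 0.6, -0.9]
gripper_width: 0.24
finger_force: 45.0
```

Request:
play_rows(motion=[[0.035,-0.006,0,0,0,0],[0.035,-0.006,0,0,0,0],[0.03,-0.005,0,0,0,0],[0.02,-0.003,0,0,0,0],[0.015,-0.001,0,0,0,2],[0.007,0,0,0,0,2.2],[0,0,0,0,0,2],[0,0,0,0,0,0],[0,0,0,0,0,0]])

```text
clock: 13.0
ee_pos: [569.6, 47.4, 130.8]
ee_rot: [-0.0, 0.775, 0.632, -0.0]
wrist_force: [-0.1, 0.1, -0.4]
gripper_width: 0.237
finger_force: 45.0
```

```bash
python3 - <<'E'
from h import *
go(570.3,47.2,110)
for n in("top","scene"):
    c=env.capture(n);T=np.linalg.inv(c["cam_to_world"]);p=env.get_obs()["ee_pos"]
    q=T@np.array([p[0],p[1],p[2]-25,1]);u,v=int(q[0]/q[2]*c["fx"]+c["cx"]),int(q[1]/q[2]*c["fy"]+c["cy"]);print(n,u,v)
    if n=="scene": cv2.imwrite("pics/s4.png",cv2.resize(c["pixels"][v-40:v+40,u-50:u+50],None,fx=7,fy=7,interpolation=cv2.INTER_CUBIC))
    P=cloud(c);hs=cv2.cvtColor(c["pixels"],cv2.COLOR_BGR2HSV);m=((hs[...,0]<8)|(hs[...,0]>172))&(hs[...,1]>120);m[:,:u-40]=0;m[:,u+40:]=0;m[:v-30]=0;m[v+30:]=0
    if m.sum(): a=np.argwhere(m);print("red",m.sum(),a.min(0),a.max(0))
E
```

```text
pos [569.6  47.4 130.8] yaw -11.66 shift [-0.0001  0.0007  0.0208] F [-0.1  0.1 -0.4] grip 45.0 0.237 t 13.0
top 311 183
scene 338 198
red 34 [176 333] [197 343]
```

View pics/s4.png

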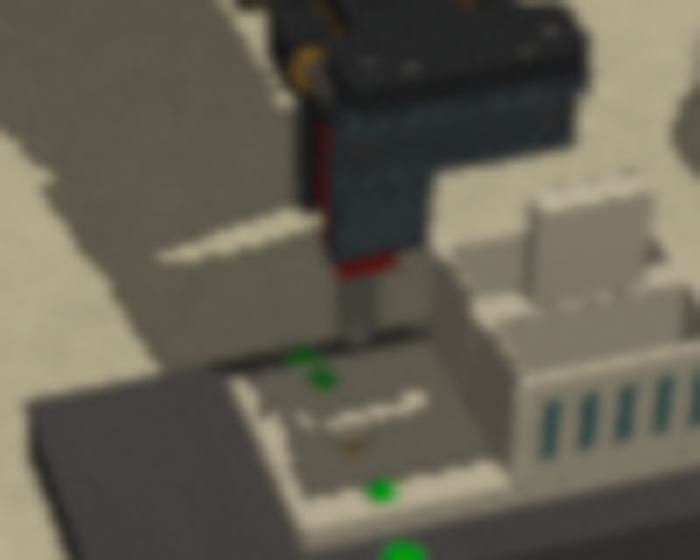

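The pin is held upright, with its shank bottom at crop (358,340) and the caddy hole's brass at (350,445). Before lowering, I'll check the tip's offset against the projection.

```bash
python3 - <<'E'
from h import *
c=env.capture("scene");T=np.linalg.inv(c["cam_to_world"]);p=env.get_obs()["ee_pos"]
pr=lambda x,y,z:(lambda q:(round(q[0]/q[2]*c["fx"]+c["cx"],1),round(q[1]/q[2]*c["fy"]+c["cy"],1)))(T@np.array([x,y,z,1]))
print("tip pred",pr(p[0],p[1],82.3),"mid shank",pr(p[0],p[1],100),"red bottom",pr(p[0],p[1],118),"hole",pr(570.3,47.2,40))
g=c["pixels"].astype(int)
for v in(201,203,205,207): print(v,[tuple(x) for x in g[v,332:347].tolist()])
E
```

```text
tip pred (np.float64(338.3), np.float64(206.5)) mid shank (np.float64(338.4), np.float64(200.8)) red bottom (np.float64(338.6), np.float64(194.8)) hole (np.float64(338.0), np.float64(219.7))
201 [(74, 88, 92), (74, 88, 93), (73, 88, 92), (69, 81, 85), (60, 69, 72), (57, 64, 66), (57, 63, 65), (58, 63, 66), (57, 64, 66), (60, 69, 72), (67, 80, 83), (72, 86, 90), (74, 88, 93), (74, 89, 93), (75, 90, 94)]
203 [(73, 86, 91), (73, 87, 91), (73, 88, 92), (69, 82, 85), (61, 69, 73), (56, 63, 66), (57, 64, 66), (57, 64, 66), (57, 64, 66), (59, 68, 71), (66, 78, 81), (70, 83, 88), (71, 84, 88), (71, 84, 88), (70, 83, 87)]
205 [(72, 86, 90), (72, 85, 89), (71, 84, 88), (66, 78, 82), (60, 69, 72), (58, 65, 67), (61, 68, 70), (64, 71, 74), (59, 65, 68), (51, 56, 58), (47, 52, 54), (45, 49, 52), (44, 49, 50), (43, 47, 49), (49, 51, 54)]
207 [(46, 64, 54), (44, 55, 51), (44, 50, 50), (41, 44, 46), (40, 43, 45), (45, 48, 50), (52, 56, 58), (53, 58, 60), (50, 55, 58), (49, 54, 57), (52, 58, 61), (57, 63, 67), (60, 68, 72), (65, 74, 78), (68, 78, 83)]
```

Request:
play_rows(motion=[[0,0.0007,0.01,0,0,0],[0,0,0.015,0,0,0],[0,0,0.01,0,0,0],[0,0,0.004,0,0,0],[0,0,0.002,0,0,0],[0,0,0.002,0,0,0],[0,0,0.002,0,0,0],[0,0,0,0,0,0]])

```text
clock: 13.95
ee_pos: [570.9, 46.9, 86.0]
ee_rot: [0.0, 0.776, 0.631, 0.0]
wrist_force: [-0.2, -0.7, -1.3]
gripper_width: 0.239
finger_force: 45.0
```

```bash
python3 - <<'E'
from h import *
go(570.3,47.2,82)
E
```

```text
pos [570.9  46.9  86. ] yaw -11.73 shift [ 0.0001 -0.0006  0.004 ] F [-0.2 -0.7 -1.3] grip 45.0 0.239 t 13.95
```

Request:
play_rows(motion=[[0,0,0.0015,0,0,0],[0,0,0.0015,0,0,0],[0,0,0.0015,0,0,0],[0,0,0.001,0,0,0],[0,0,0,0,0,0]])

```text
clock: 14.45
ee_pos: [570.8, 46.9, 80.3]
ee_rot: [-0.0, 0.776, 0.631, -0.0]
wrist_force: [0.6, 0.4, -1.4]
gripper_width: 0.238
finger_force: 45.0
```

Request:
play_rows(motion=[[-0.0002,0.001,0,0,0,0],[-0.0002,0.0015,0,0,0,0],[-0.0002,0.0015,0,0,0,0],[-0.0003,0.0015,0,0,0,0],[-0.0003,0.0013,0,0,0,0],[0,0.0005,0,0,0,0],[0,0,0,0,0,0]])

```text
clock: 15.15
ee_pos: [577.8, 44.2, 80.5]
ee_rot: [0.0, 0.776, 0.631, 0.0]
wrist_force: [-0.7, -0.2, -0.9]
gripper_width: 0.241
finger_force: 45.0
```

Request:
play_rows(motion=[[0,0,0.001,0,0,0],[0,0,0.001,0,0,0],[0,0,0.001,0,0,0],[0,0,0,0,0,0]])

```text
clock: 15.55
ee_pos: [577.7, 44.3, 77.3]
ee_rot: [0.0, 0.776, 0.631, 0.0]
wrist_force: [0.2, 0.8, -1.5]
gripper_width: 0.238
finger_force: 45.0
```

```bash
python3 - <<'E'
from h import *
c=env.capture("scene")
for b,s in blobs(c,(40,80,40),(85,255,255),5):
    w=cast(c,*b,35)
    if 480<w[0]<660 and -60<w[1]<150: print(b.round(1),s[4],cast(c,*b,30).round(1),cast(c,*b,40).round(1))
cv2.imwrite("pics/s5.png",cv2.resize(c["pixels"][165:260,290:390],None,fx=6,fy=6,interpolation=cv2.INTER_CUBIC))
E
```

```text
[331.4 210.6] 28 [521.3  56.5  30. ] [531.6  50.4  40. ]
[343.5 229.3] 14 [597.8  46.7  30. ] [607.   40.8  40. ]
[345.2 237.3] 33 [624.   35.5  30. ] [632.7  29.7  40. ]
```

View pics/s5.png

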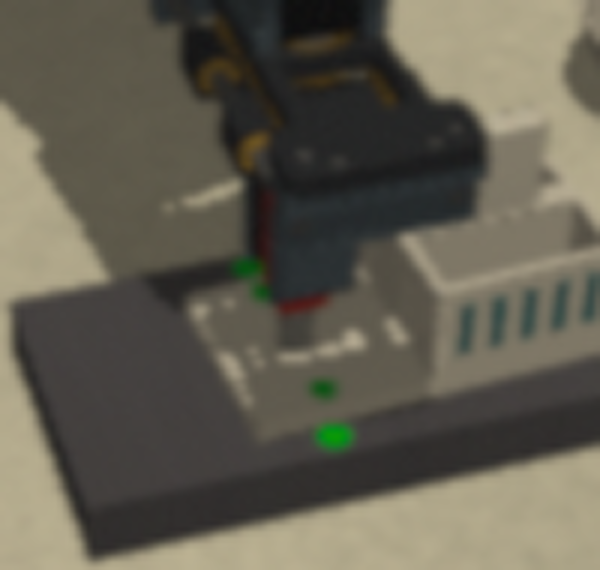

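The pin stands in the caddy hole and has dragged the caddy (its dot is now at crop (322,388)). Nothing resists it yet, so I keep lowering gently.

Request:
play_rows(motion=[[0,0,0.001,0,0,0],[0,0,0.001,0,0,0],[0,0,0.001,0,0,0],[0,0,0,0,0,0]])

```text
clock: 16.0
ee_pos: [577.7, 44.2, 74.3]
ee_rot: [-0.0, 0.776, 0.631, -0.0]
wrist_force: [-0.1, 0.5, -0.9]
gripper_width: 0.237
finger_force: 45.0
```

Request:
play_rows(motion=[[0,0,0.001,0,0,0],[0,0,0.001,0,0,0],[0,0,0.001,0,0,0],[0,0,0.001,0,0,0],[0,0,0,0,0,0]])

```text
clock: 16.5
ee_pos: [577.7, 44.3, 70.3]
ee_rot: [0.0, 0.776, 0.631, -0.0]
wrist_force: [-0.5, -0.3, -1.3]
gripper_width: 0.236
finger_force: 45.0
```

Request:
play_rows(motion=[[0,0,0.002,0,0,0],[0,0,0.002,0,0,0],[0,0,0.002,0,0,0],[0,0,0.002,0,0,0],[0,0,0.002,0,0,0],[0,0,0.002,0,0,0],[0,0,0.002,0,0,0],[0,0,0.001,0,0,0],[0,0,0,0,0,0]])

```text
clock: 17.4
ee_pos: [577.7, 44.3, 55.3]
ee_rot: [-0.0, 0.776, 0.631, -0.0]
wrist_force: [0.6, -0.1, -3.1]
gripper_width: 0.237
finger_force: 45.0
```

Request:
play_rows(motion=[[0,0,0.001,0,0,0],[0,0,0.001,0,0,0],[0,0,0.001,0,0,0],[0,0,0,0,0,0]])

```text
clock: 17.8
ee_pos: [577.8, 44.3, 52.5]
ee_rot: [-0.0, 0.776, 0.631, -0.0]
wrist_force: [-1.2, -1.1, 4.1]
gripper_width: 0.239
finger_force: 45.0
```

Request:
play_rows(motion=[[0,0,0.0005,0,0,0],[0,0,0.0005,0,0,0],[0,0,0,0,0,0]])

```text
clock: 18.1
ee_pos: [577.8, 44.3, 52.5]
ee_rot: [-0.0, 0.776, 0.631, -0.0]
wrist_force: [-8.5, -0.4, 21.9]
gripper_width: 0.236
finger_force: 45.0
```

Request:
play_rows(motion=[[0,0,0,0,0,0],[0,0,0,0,0,0],[0,0,0,0,0,0],[0,0,0,0,0,0],[0,0,0,0,0,0]], gripper=0)

```text
clock: 18.6
ee_pos: [577.7, 44.2, 51.3]
ee_rot: [-0.0, 0.776, 0.631, -0.0]
wrist_force: [0.0, -0.5, 0.3]
gripper_width: 0.5
finger_force: 0.0
```

Request:
play_rows(motion=[[0,0,-0.01,0,0,0],[0,0,-0.03,0,0,0],[0,0,-0.04,0,0,0],[0,0,-0.04,0,0,0],[-0.03,0,-0.02,0,0,0],[-0.04,0,0,0,0,0],[-0.04,0,0,0,0,0],[-0.04,0,0,0,0,0],[-0.03,0,0,0,0,0],[0,0,0,0,0,0]])

```text
clock: 19.6
ee_pos: [540.6, -134.7, 192.2]
ee_rot: [0.0, 0.777, 0.63, 0.0]
wrist_force: [0.5, -0.3, 0.0]
gripper_width: 0.503
finger_force: 0.0
```

```bash
python3 - <<'E'
from h import *
go(570.3,47.2,82)
for n in("top","scene"):
    c=env.capture(n);print(n,dots(c));P=cloud(c)
    for b,s in blobs(c,(40,80,40),(85,255,255),6):
        w=cast(c,*b,35)
        if 480<w[0]<660 and -60<w[1]<150: print(b.round(1),s[4],cast(c,*b,30).round(1),cast(c,*b,40).round(1))
    hs=cv2.cvtColor(c["pixels"],cv2.COLOR_BGR2HSV);m=((hs[...,0]<8)|(hs[...,0]>172))&(hs[...,1]>120)&(P[...,1]>0)&(P[...,1]<90)&(abs(P[...,0]-578)<50)
    z=P[m];print("red",m.sum(),np.percentile(z[:,2],[5,50,90]).round(1), z[z[:,2]>85].mean(0).round(1))
    # blade and basket rim
    q=(P[...,2]>122)&(P[...,2]<140)&(abs(P[...,0]-595)<50)&(abs(P[...,1]-130)<50);print("blade",q.sum(),P[q].mean(0).round(1))
    cv2.imwrite(f"pics/{n}6.png",cv2.resize(c["pixels"][140:260,240:440],None,fx=4,fy=4,interpolation=cv2.INTER_CUBIC))
E
```

```text
pos [ 540.6 -134.7  192.2] yaw -11.89 shift [ 0.1841 -0.0085  0.1102] F [ 0.5 -0.3  0. ] grip 0.0 0.503 t 19.6
top {'mount': (array([570.9,  47.2]), np.float64(110.8), np.float64(-11.5)), 'caddy': (array([576.3,  44.8]), np.float64(64.1), np.float64(-8.12))}
[316.4 168.2] 23 [625.2  36.2  30. ] [623.1  36.2  40. ]
[314.8 173.8] 11 [609.9  40.3  30. ] [608.   40.3  40. ]
[311.3 197.5] 14 [546.   49.4  30. ] [544.6  49.4  40. ]
[307.9 208.5] 29 [516.6  58.3  30. ] [515.4  58.1  40. ]
red 77 [59.9 89.7 92.4] [576.1  44.5  90.2]
blade 92 [588.3 127.  129.2]
scene {'mount': (array([571.7,  46.3]), np.float64(106.7), np.float64(-11.59)), 'caddy': None}
[331.2 210.1] 28 [519.4  57.   30. ] [529.7  50.9  40. ]
[343.3 229.3] 15 [597.6  46.4  30. ] [606.7  40.5  40. ]
[345.2 237.3] 31 [624.   35.5  30. ] [632.7  29.8  40. ]
red 177 [48.5 76.7 91. ] [580.9  43.1  89.8]
blade 96 [592.3 127.1 128.2]
```

View pics/top6.png

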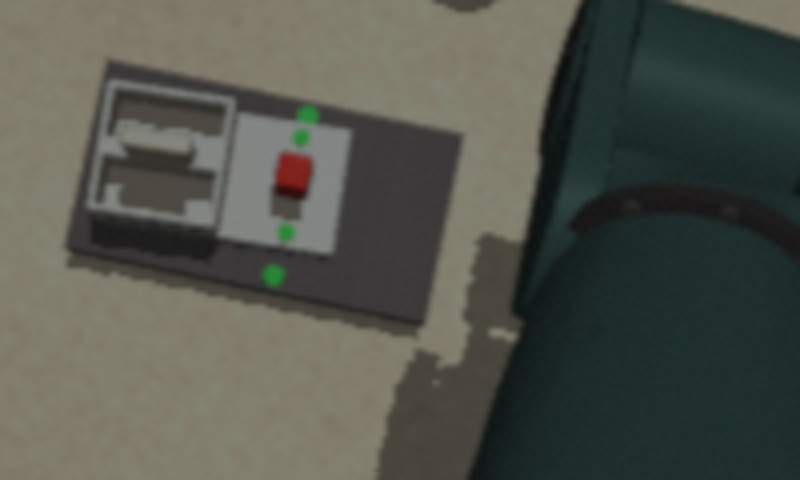

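The pin is home: the head top is at z of about 90 and it is released, at crop (293,175). Dragging turned the caddy about 3.5° relative to the mount, so I'll straighten it about the pin using the blade.

Request:
play_rows(motion=[[0.02,0,0,0,0,0],[0.035,0,0,0,0,0],[0.035,0,0,0,0,0],[0.035,0,0,0,0,0],[0.035,0,0,0,0,0],[0.035,0,0,0,0,0],[0.035,0,0,0,0,0],[0.028,0,0,0,0,0],[0.01,-0.001,0,0,0,0],[0,0,0,0,0,0]])

```text
clock: 20.7
ee_pos: [594.4, 132.3, 191.5]
ee_rot: [-0.0, 0.775, 0.632, -0.0]
wrist_force: [0.5, 0.3, 0.2]
gripper_width: 0.502
finger_force: 0.0
```

```bash
python3 - <<'E'
from h import *
go(594.9,127.6,95)
E
```

```text
pos [594.4 132.3 191.5] yaw -11.58 shift [-0.0045  0.0015  0.0965] F [0.5 0.3 0.2] grip 0.0 0.502 t 20.7
```

Request:
play_rows(motion=[[-0.0045,0.0015,0.01,0,0,0],[0,0,0.02,0,0,0],[0,0,0.02,0,0,0],[0,0,0.02,0,0,0],[0,0,0.018,0,0,0],[0,0,0.008,0,0,0],[0,0,0,0,0,0]])

```text
clock: 21.4
ee_pos: [594.3, 124.8, 94.2]
ee_rot: [-0.001, 0.776, 0.631, -0.001]
wrist_force: [0.1, 0.4, 0.5]
gripper_width: 0.501
finger_force: 0.0
```

Request:
play_rows(motion=[[0,0,0,0,0,0],[0,0,0,0,0,0],[0,0,0,0,0,0],[0,0,0,0,0,0],[0,0,0,0,0,0],[0,0,0,0,0,0],[0,0,0,0,0,0],[0,0,0,0,0,0]], gripper=1, force=20)

```text
clock: 22.2
ee_pos: [595.1, 126.1, 95.7]
ee_rot: [-0.0, 0.776, 0.631, -0.0]
wrist_force: [-4.1, 1.2, 6.4]
gripper_width: 0.13
finger_force: 20.0
```

```bash
python3 - <<'E'
from h import *
go(594.9,127.6,95)
E
```

```text
pos [595.1 126.1  95.7] yaw -11.73 shift [ 0.0015 -0.0005  0.0007] F [-4.1  1.2  6.4] grip 20.0 0.13 t 22.2
```

Request:
play_rows(motion=[[0,0,0,0,0,0],[0,0,0,0,0,0],[0,0,0,0,0,0],[0,0,0,0,0,0],[0,0,0,0,0,0]], gripper=0)

```text
clock: 22.7
ee_pos: [595.2, 125.9, 95.4]
ee_rot: [0.0, 0.776, 0.631, -0.0]
wrist_force: [-0.1, -0.4, 0.3]
gripper_width: 0.499
finger_force: 0.0
```

Request:
play_rows(motion=[[0,0,-0.01,0,0,0],[0,0,-0.03,0,0,0],[0,0,-0.04,0,0,0],[0,0,-0.02,0,0,0],[-0.03,0,0,0,0,0],[-0.04,0,0,0,0,0],[-0.04,0,0,0,0,0],[-0.04,0,0,0,0,0],[-0.04,0,0,0,0,0],[-0.04,0,0,0,0,0]])

```text
clock: 23.7
ee_pos: [548.0, -100.8, 196.3]
ee_rot: [0.0, 0.776, 0.631, 0.0]
wrist_force: [1.0, 0.2, -0.6]
gripper_width: 0.503
finger_force: 0.0
```

```bash
python3 - <<'E'
from h import *
go(594.9,127.6,95)
for n in("top","scene"):
    c=env.capture(n);print(n,dots(c));P=cloud(c)
    hs=cv2.cvtColor(c["pixels"],cv2.COLOR_BGR2HSV);m=((hs[...,0]<8)|(hs[...,0]>172))&(hs[...,1]>120)&(P[...,1]>0)&(P[...,1]<90)&(abs(P[...,0]-578)<50)
    z=P[m];print("red",m.sum(),np.percentile(z[:,2],[5,50,90]).round(1), z[z[:,2]>85].mean(0).round(1))
    q=(P[...,2]>122)&(P[...,2]<140)&(abs(P[...,0]-595)<50)&(abs(P[...,1]-130)<50);print("blade",q.sum(),P[q].mean(0).round(1))
    cv2.imwrite(f"pics/{n}7.png",cv2.resize(c["pixels"][140:260,240:440],None,fx=4,fy=4,interpolation=cv2.INTER_CUBIC))
E
```

```text
pos [ 548.  -100.8  196.3] yaw -11.72 shift [ 0.2332 -0.0006  0.1013] F [ 1.   0.2 -0.6] grip 0.0 0.503 t 23.7
top {'mount': (array([571.2,  47.1]), np.float64(111.6), np.float64(-11.51)), 'caddy': (array([577.6,  44.8]), np.float64(64.6), np.float64(-11.81))}
red 77 [57.4 89.4 92.3] [577.4  44.5  90.2]
blade 92 [594.1 126.4 130. ]
scene {'mount': (array([571.6,  46.5]), np.float64(108.1), np.float64(-11.68)), 'caddy': None}
red 173 [48.9 77.5 91. ] [582.1  43.1  89.8]
blade 92 [598.  126.2 128.5]
```

View pics/scene7.png

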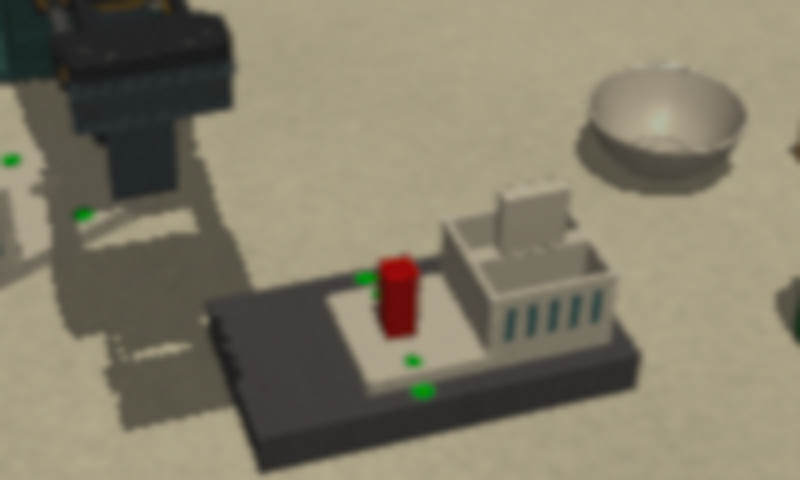

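The pin head at (398,300) sits flush on the caddy plate. The caddy is flat and now parallel to the mount (-11.8° against -11.5°), and the gripper is clear, so I'm handing in.

```bash
python3 -c "
from rig import env
print(env.close_job())"
```

```text
the job is handed in; nothing more can be done
None
```

I handed in the job at 23.7 s of arm time: the caddy is pinned to the mount, flat and parallel to it within about 0.3°, with the pin's head fully home and everything released. Sliding it onto the mount's hole moved the caddy's hole about 7 mm from the midpoint of the green dots.

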